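# Swap the brake-bleeding bottles, press the pedal and stopper the samples

### The job

The fresh-fluid and waste-fluid bottles stand on each other's coasters: swap them, so that each stands upright in the middle of the coaster of its cap's colour. Then press the brake pedal right down to its stop, hold it there a moment and let it come all the way up. Also close every open sample flask, before or after, with a stopper from the rack, its collar down on the rim, leave the flasks standing upright, and do not disturb the tin, the box and the spanner behind.

Things in the scene. Friction and masses are not known exactly. Their poses are not given: they have to be found in the camera images.
- fresh_bottle: fresh brake-fluid bottle: amber round body 72 mm across and 70 mm high, sloping shoulder, blue cap 38 mm across from 94 to 122 mm above the underside (grip it by the cap from above); 0.3 to 0.5 kg. Origin: centre of the underside, z up
- waste_bottle: waste-fluid bottle: same shape and sizes, but grey body and red cap. Origin: centre of the underside, z up
- coaster_blue: blue disc fixed to the bench, 96 mm across, 3 mm thick: the fresh bottle's place. Origin: centre of its underside. The bench on the robot's side of the two discs is clear, room to park a bottle
- coaster_red: red disc fixed to the bench, 96 mm across, 3 mm thick: the waste bottle's place. Origin: centre of its underside
- pedal_base: steel base plate of the brake pedal, 220 x 100 x 12 mm, fixed to the bench. Origin: centre of its underside; the pedal's hinge runs along its y axis, 80 mm along its +x and 40 mm up (lugs to 60 mm high)
- brake_pedal (a joint): brake pedal: sprung metal plate 62 mm wide reaching 160 mm from its hinge towards the base's -x, with a ribbed black rubber pad. 0 = up (plate slopes 0.35 rad, free end highest, about 100 mm above the bench), 0.3 = down on its stop; springs back; takes about 10 N on the pad
- pedal_pad (a point): point on the pedal's rubber top face, mid-width, 120 mm from the hinge, where to press; moves with the pedal
- flask0: open sample flask, conical green glass with a bright metal neck, 66 mm across at the foot, 87 mm high, neck 36 mm outside with a 26 mm bore 31 mm deep; about 0.3 kg; may be absent. Origin: centre of the underside, z up
- flask0_mouth (a point): centre of the mouth of flask0, at rim height, 87 mm above its underside
- flask1: open sample flask, conical green glass with a bright metal neck, 66 mm across at the foot, 87 mm high, neck 36 mm outside with a 26 mm bore 31 mm deep; about 0.3 kg; may be absent. Origin: centre of the underside, z up
- flask1_mouth (a point): centre of the mouth of flask1, at rim height, 87 mm above its underside
- flask2: open sample flask, conical green glass with a bright metal neck, 66 mm across at the foot, 87 mm high, neck 36 mm outside with a 26 mm bore 31 mm deep; about 0.3 kg; may be absent. Origin: centre of the underside, z up
- flask2_mouth (a point): centre of the mouth of flask2, at rim height, 87 mm above its underside
- flask3: open sample flask, conical green glass with a bright metal neck, 66 mm across at the foot, 87 mm high, neck 36 mm outside with a 26 mm bore 31 mm deep; about 0.3 kg; may be absent. Origin: centre of the underside, z up
- flask3_mouth (a point): centre of the mouth of flask3, at rim height, 87 mm above its underside
- rack: plywood stopper rack 50 x 220 x 40 mm, long along its y, fixed, with five holes in a row 42 mm apart. Origin: centre of its underside
- stopper0: stopper: black rubber taper 25 mm long (18 mm across below, 23 mm above), then a rubber collar 34 mm across and 5 mm thick that rests on the rim, then an orange grip 20 mm across from 30 to 58 mm above its origin; 30 g; starts in a rack hole, collar on the rack's top. Origin: centre of the taper's lower end, z up. All stoppers are alike and fit any flask; some are spare
- stopper1: stopper: black rubber taper 25 mm long (18 mm across below, 23 mm above), then a rubber collar 34 mm across and 5 mm thick that rests on the rim, then an orange grip 20 mm across from 30 to 58 mm above its origin; 30 g; starts in a rack hole, collar on the rack's top. Origin: centre of the taper's lower end, z up. All stoppers are alike and fit any flask; some are spare
- stopper2: stopper: black rubber taper 25 mm long (18 mm across below, 23 mm above), then a rubber collar 34 mm across and 5 mm thick that rests on the rim, then an orange grip 20 mm across from 30 to 58 mm above its origin; 30 g; starts in a rack hole, collar on the rack's top. Origin: centre of the taper's lower end, z up. All stoppers are alike and fit any flask; some are spare
- stopper3: stopper: black rubber taper 25 mm long (18 mm across below, 23 mm above), then a rubber collar 34 mm across and 5 mm thick that rests on the rim, then an orange grip 20 mm across from 30 to 58 mm above its origin; 30 g; starts in a rack hole, collar on the rack's top. Origin: centre of the taper's lower end, z up. All stoppers are alike and fit any flask; some are spare
- stopper4: stopper: black rubber taper 25 mm long (18 mm across below, 23 mm above), then a rubber collar 34 mm across and 5 mm thick that rests on the rim, then an orange grip 20 mm across from 30 to 58 mm above its origin; 30 g; starts in a rack hole, collar on the rack's top. Origin: centre of the taper's lower end, z up. All stoppers are alike and fit any flask; some are spare
- grease_tin: yellow grease tin, 72 mm across, 70 mm high, not part of the job; origin in its underside
- pad_box: cardboard box 80 x 150 x 50 mm, not part of the job; origin in its underside
- spanner: steel spanner lying flat, not part of the job; origin in its underside
Not all that is in view belongs to the job. Of the things shaped like the pedal_base, the steel one is meant.

How it is judged:
By the outcome, as a careful person would: the job done as asked, in the order asked, and still so for the second after the job is handed in, with the robot touching nothing.
Of flask0, flask1, flask2, flask3 only 2 to 4 are there at a start; the rules pass over those that are not, and their reading is None.
At some moment in a run one of fresh_bottle, waste_bottle, flask0, flask1, flask2, flask3 may be knocked a few centimetres aside while the robot is not near it.
It also fails if it takes over 210 s, if anything falls off the work surface, if the arm or the gripper's body presses on something with over 40 N, if the wrist force passes 120 N, or if a joint passes its speed limit or range.

### The arm

A 6-joint arm with a two-finger parallel gripper is mounted at the origin on the work surface. World frame = base frame: x ahead of the robot, y to its left, z up, the work surface at z = 0. Lengths are in m, angles in rad, forces in N, time in s.
With the tool pointing down it reaches from about 0.35 to 0.925 m from the base axis. Payload 6.4 kg.
Tool frame: the origin (TCP) lies on the centre line of the jaws, within the pads' length; the fingertips stand r.finger_overhang ahead of it and the grasp point (between the pads) lies 2 mm behind it (r.finger_overhang is the distance from the TCP to the fingertips, in m); z points along the fingers, y is the line along which they close (so a half turn about z gives the same grasp; the last joint's range is limited). The gripper opens to 94 mm and grips with 3 to 60 N. Pads are 16 mm wide; open, the fingers measure 119 mm over their backs; the gripper's body (75 mm by 177 mm) begins 78 mm behind the grasp point.
Start: joints at [-1.491, 0.245, 1.558, -0, 1.339, -0.174], TCP at [0.163, -0.629, 0.222] pointing down, gripper open.
Joint ranges: [-3.13, 3.13], [-1.02, 2.26], [0.13, 2.54], [-0.95, 4.09], [0.21, 2.88], [-2.74, 2.74]. Speed limits (rad/s): [2.57, 2.57, 3.14, 3.14, 3.14, 3.14].

### API

Orientations are given as a rotation vector (axis times angle).
In Python, from rig import readout, cams, r gives the robot as it stands.
- The arm moves only by the tool play_rows, never from a script. Its argument "motion" is a list that holds one entry, the list of rows, each a list of 5 numbers: the opening, from -1 (shut) to 1 (fully open), then the shift along the tool's x, y, z normalised to -1 to 1, where 1 is 0.75 m, then the turn about the tool's z normalised to -1 to 1, where 1 is pi/2 rad. A call has 1 to 8 rows; each row is the pose to reach, as a shift and turn from the pose commanded when the call began, along the tool's axes at that moment; what a row does not reach only later rows make up. A row lasts 1/8 s, in which the tool goes at most 62.5 mm and 10.7 degrees, less where a joint would pass 70% of its speed; a pose out of reach is approached as far as the arm can. A call with a number of a shift or a turn outside -1 to 1 is refused whole. A call with a gripper value outside its range is refused whole. The fingers move at their own pace and stop on an object; "squeeze" is the grip in N (left out, the last holds). Time passes only in rows, so rows that repeat a pose let the fingers close. It gives the time, the measured TCP pose, the force, the opening and the grip force at its end, in the units of the state.
- readout.get_state(): the state, without advancing time (a new reading comes with each control period).
- cams.camera(name): name is "scene" or "top" or "wrist"; returns a dict with "color" (420x560x3 uint8, red, green, blue), "mtx" (3x3 intrinsics, pixels), "extrinsics" (4x4, takes a point from camera to world coordinates). Camera axes: x right, y down, z forward; pixel columns grow to the right and rows downward; lengths in m; the calibration is good to about 2 mm. The wrist camera is an equidistant fisheye: a pixel r from the principal point sees the ray r / f radians off the axis. A picture is of the moment at which its call begins. There is no depth.
- r.close_job(): hands the job in; it is judged then, once.
The state is a dict: "time_s": time; "qpos": joint angles; "qd": joint speeds; "effort": joint torques, N m; "ee_pos": TCP position; "tool_rot": TCP orientation; "ft_force": force on the tool from outside, world axes, zero at the start; "ft_torque": the same for the moment, N m; "width": finger opening in m; "gripper_force": force on a finger pad.
Only numpy, scipy, OpenCV 4.12 (cv2) and the standard library are available. Lean on these libraries where they do the work, as an engineer would, in place of code of your own. Each camera call takes 0.05 s, during which the arm holds its last target. There are 200 camera calls.

## Working session

There is one attempt and no reset: what is moved stays moved. The work goes in short steps, Python scripts to look and compute and a tool call to move; the robot and the scene stay as the last step left them, time stands still between calls to the robot, and variables do not carry over. Pictures are saved under pics/ and viewed, at most 14 in all, crops included, and the job is handed in when it is done.

Besides the shell and the picture viewer there is one more tool, called as name([rows], argument=value, ...), one row to a line, values as JSON. play_rows: Moves the arm, as the interface text tells. Scaled input: -1 to 1 covers 0.75 m each way for a shift and pi/2 rad each way for a turn. Its arguments: {"type":"object","properties":{"motion":{"type":"array","items":{"type":"array","items":{"type":"array","items":{"type":"number","minimum":-1,"maximum":1}}}},"squeeze":{"type":"number"}},"required":["motion"]}

```bash
ls; mkdir -p pics
python3 - <<'E'
from rig import readout,cams,r
import cv2,numpy as np
print(readout.get_state(), r.finger_overhang)
for n in("scene","top","wrist"):
    c=cams.camera(n);cv2.imwrite(f"pics/{n}0.png",c["color"][:,:,::-1]);print(n,c["mtx"].tolist(),np.round(c["extrinsics"],4).tolist())
E
```

```text
pics
{'time_s': 0.0, 'qpos': array([-1.49109569e+00,  2.45794543e-01,  1.55898429e+00, -3.40515220e-05,
        1.33868035e+00, -1.74096018e-01]), 'qd': array([-0.00045752, -0.00107574,  0.00058273,  0.00032866, -0.00043667,
        0.00098525]), 'effort': array([-2.93705401e-03, -4.15842891e+01, -3.14604414e+01,  6.82734023e-02,
        3.32430261e-02, -1.38329533e-04]), 'ee_pos': array([ 0.16315722, -0.62861519,  0.22137379]), 'tool_rot': array([-3.11447918e+00, -3.97369844e-01, -8.62940890e-05]), 'ft_force': array([ 0.73374614, -0.87447882,  0.20641352]), 'ft_torque': array([ 0.06097252, -0.0246779 , -0.01257201]), 'gripper_force': 0.0, 'width': 0.09417955841312632} 0.017
scene [[508.7217373007972, 0.0, 270.173843129668], [0.0, 508.7217373007972, 212.7362789080804], [0.0, 0.0, 1.0]] [[-0.8049, 0.3172, -0.5015, 1.2705], [0.5934, 0.4288, -0.6812, 0.9472], [-0.001, -0.8459, -0.5333, 0.8805], [0.0, 0.0, 0.0, 1.0]]
top [[435.9979311846389, 0.0, 283.7455260551874], [0.0, 435.9979311846389, 209.5226620072966], [0.0, 0.0, 1.0]] [[0.0128, -0.9987, 0.0493, 0.4211], [-0.9998, -0.012, 0.0148, -0.1035], [-0.0141, -0.0495, -0.9987, 1.3542], [0.0, 0.0, 0.0, 1.0]]
wrist [[325.19226210127806, 0.0, 278.3045425641242], [0.0, 325.19226210127806, 213.23088579890077], [0.0, 0.0, 1.0]] [[0.2521, -0.941, -0.2257, 0.2286], [-0.9677, -0.2457, -0.0563, -0.6124], [-0.0025, 0.2326, -0.9726, 0.3847], [0.0, 0.0, 0.0, 1.0]]
```

View pics/top0.png

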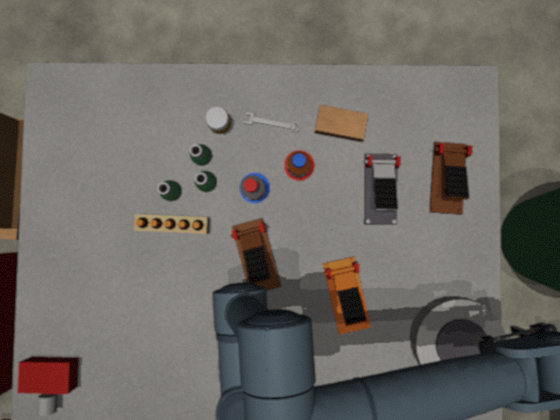

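View pics/scene0.png

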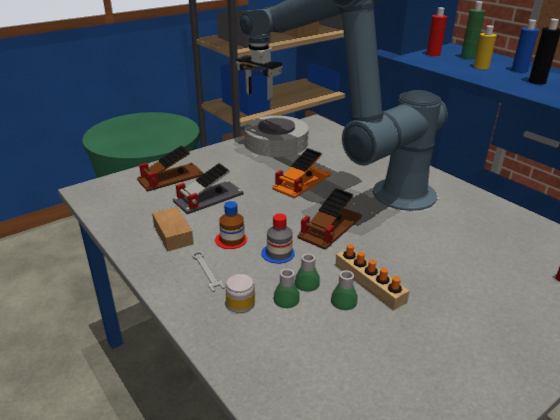

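The top view shows the waste bottle (red cap) at (251,185) on the blue disc, and the fresh bottle (blue cap) at (299,160) on the red disc. There are three flasks, at (200,150), (205,178) and (167,188). The rack is at (172,224), and the tin, spanner and box are behind.

Pedal candidates:
- steel/grey at (381,188)
- brown at (451,178)
- brown at (255,255)
- orange at (347,295)

The grey one at (381,188) matches the description.

```bash
cat > h.py <<'E'
import numpy as np,cv2
from rig import readout,cams,r
def ray(c,u,v,fish=False):
    K=c["mtx"];x=(u-K[0,2])/K[0,0];y=(v-K[1,2])/K[1,1]
    if fish:
        t=np.hypot(x,y);s=np.sin(t)/t if t>1e-9 else 1;d=np.array([x*s,y*s,np.cos(t)])
    else: d=np.array([x,y,1.])
    E=c["extrinsics"];return E[:3,3],E[:3,:3]@d
def plane(c,u,v,z,fish=False):
    o,d=ray(c,u,v,fish);return (o+d*(z-o[2])/d[2])
def tri(rays):
    A=0;b=0
    for o,d in rays:
        d=d/np.linalg.norm(d);P=np.eye(3)-np.outer(d,d);A=A+P;b=b+P@o
    return np.linalg.solve(A,b)
def proj(c,p,fish=False):
    E=c["extrinsics"];q=E[:3,:3].T@(np.asarray(p)-E[:3,3]);K=c["mtx"]
    if fish:
        t=np.arctan2(np.hypot(q[0],q[1]),q[2]);k=t/np.hypot(q[0],q[1]);return K[0,2]+K[0,0]*q[0]*k,K[1,2]+K[1,1]*q[1]*k
    return K[0,2]+K[0,0]*q[0]/q[2],K[1,2]+K[1,1]*q[1]/q[2]
def hsv(c):return cv2.cvtColor(c["color"],cv2.COLOR_RGB2HSV)
M=dict(red=[((0,150,60),(6,255,255)),((174,150,60),(180,255,255))],blue=[((105,150,50),(125,255,255))],orange=[((8,170,110),(18,255,255))],green=[((55,60,15),(90,255,200))])
def mask(c,col):
    h=hsv(c);m=0
    for a,b in M[col]:m=m|cv2.inRange(h,a,b)
    return m
def blobs(m,amin=15,box=None):
    n,l,s,ce=cv2.connectedComponentsWithStats(m,connectivity=4);o=[]
    for i in range(1,n):
        x,y,w,h,a=s[i]
        if a>=amin and (box is None or box[0]<=ce[i][0]<=box[1] and box[2]<=ce[i][1]<=box[3]):o.append((tuple(np.round(ce[i],1).tolist()),(int(x),int(y),int(w),int(h)),int(a)))
    return o
def rel(target):
    "shift in tool axes /0.75"
    from scipy.spatial.transform import Rotation as R
    s=readout.get_state();return R.from_rotvec(s["tool_rot"]).inv().apply(np.asarray(target)-s["ee_pos"])/0.75
E
python3 - <<'E'
from h import *
t=cams.camera("top");s=cams.camera("scene")
for n,c,b in(("top",t,(120,410,90,240)),("scene",s,(140,420,150,320))):
    for col in M:print(n,col,blobs(mask(c,col),12,b))
def crop(c,x,y,w,h,k):return cv2.resize(c["color"][y:y+h,x:x+w,::-1],None,fx=k,fy=k,interpolation=cv2.INTER_CUBIC)
cv2.imwrite("pics/crop1.png",np.vstack([crop(t,130,130,200,110,4),]))
cv2.imwrite("pics/crop2.png",np.hstack([crop(t,345,140,70,100,5),crop(s,165,155,85,95,5)[:500] if 0 else cv2.resize(crop(s,165,155,85,95,5),(425,500))]))
for u,v in((225,200),(27,65),(498,65),(255,400)):print(plane(t,u,v,0))
E
```

```text
top red [((300.7, 169.4), (285, 154, 29, 26), 164), ((369.5, 160.8), (367, 156, 5, 11), 40), ((397.7, 161.3), (396, 157, 4, 10), 33), ((250.7, 185.0), (244, 179, 14, 13), 140), ((261.4, 227.2), (258, 222, 8, 11), 57), ((234.7, 234.5), (232, 229, 7, 11), 49)]
top blue [((298.6, 160.0), (293, 154, 12, 13), 127), ((262.3, 186.6), (250, 174, 19, 29), 110)]
top orange [((139.5, 222.0), (137, 219, 6, 7), 30), ((153.6, 222.6), (151, 220, 6, 6), 28), ((167.7, 223.4), (165, 221, 6, 6), 27), ((181.7, 223.8), (179, 221, 6, 7), 29), ((195.7, 224.6), (193, 222, 6, 6), 29)]
top green [((202.9, 156.6), (191, 145, 20, 20), 182), ((208.3, 182.8), (197, 172, 19, 19), 162), ((172.7, 191.2), (162, 181, 19, 19), 186)]
scene red [((149.0, 174.9), (140, 163, 19, 24), 206), ((278.4, 177.2), (276, 170, 7, 15), 69), ((297.5, 184.8), (294, 178, 8, 15), 80), ((179.8, 190.3), (176, 183, 9, 16), 84), ((192.6, 200.7), (188, 194, 10, 15), 104), ((279.3, 220.7), (273, 214, 13, 15), 173), ((304.5, 224.4), (301, 216, 9, 18), 104), ((328.6, 233.5), (324, 225, 10, 19), 125), ((228.4, 242.7), (215, 234, 32, 15), 163), ((277.9, 245.2), (268, 242, 22, 6), 30)]
scene blue [((230.5, 208.0), (225, 202, 12, 13), 145), ((274.9, 256.7), (262, 246, 32, 17), 166)]
scene orange [((320.5, 170.8), (310, 166, 20, 11), 76), ((291.7, 175.1), (279, 167, 26, 18), 243), ((308.5, 182.4), (302, 176, 16, 15), 77), ((285.8, 189.9), (273, 184, 26, 14), 167), ((231.7, 220.6), (222, 215, 20, 11), 151), ((349.8, 249.4), (347, 245, 6, 11), 54), ((360.6, 257.2), (358, 252, 6, 11), 58), ((371.8, 265.1), (369, 260, 7, 12), 60), ((383.5, 273.5), (380, 268, 7, 12), 64), ((395.9, 282.2), (393, 277, 7, 12), 65)]
scene green [((296.0, 288.4), (274, 268, 45, 40), 918), ((343.9, 298.0), (331, 285, 26, 25), 488)]
[0.51547021 0.100161   0.        ]
[0.93950576 0.74124067 0.        ]
[ 0.95036247 -0.75044658  0.        ]
[-0.09417683 -0.00330398  0.        ]
```

View pics/crop1.png

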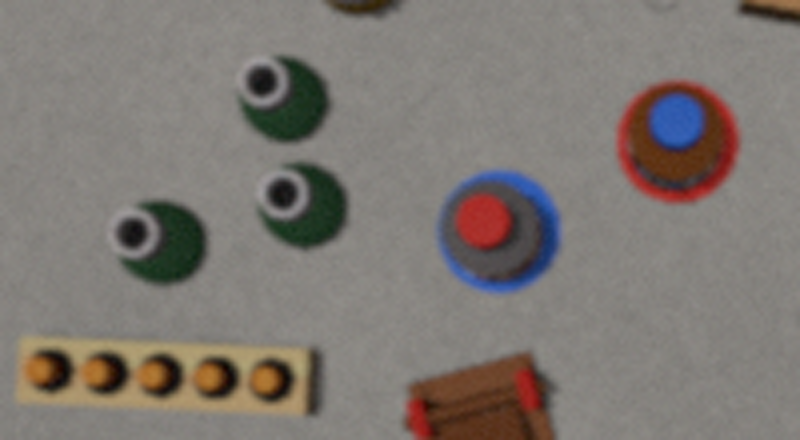

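View pics/crop2.png

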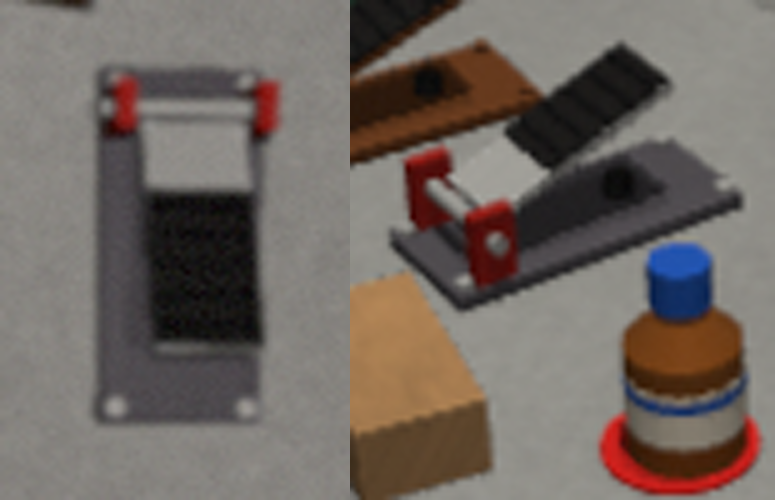

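The first crop shows three open mouths at full-image pixels (195.5,150), (201,178.5) and (163.5,188), five stoppers, and the two bottles on each other's discs. The second confirms the grey steel pedal: hinge at the far side, pad towards the robot at about (387,194).

```bash
cat > meas.py <<'E'
from h import *
def toppts(t=None):
    t=t or cams.camera("top");o={}
    for col,box in(("red",(280,320,150,185)),("blue",(236,275,170,207))):
        m=mask(t,col);k=np.zeros_like(m);k[box[2]:box[3],box[0]:box[1]]=m[box[2]:box[3],box[0]:box[1]]
        pts=cv2.findNonZero(k);(x,y),rad=cv2.minEnclosingCircle(pts);o["coaster_"+col]=(plane(t,x,y,.003),rad*1.35/436)
    for b in blobs(mask(t,"orange"),15,(120,215,210,235)):o["st%d"%(b[0][0])]=plane(t,*b[0],.070)
    g=hsv(t)
    for b in blobs(cv2.inRange(g,(0,0,110),(180,60,255))&0|mask(t,"green"),80,(140,230,130,210)):
        o["flaskgreen%d"%b[0][0]]=plane(t,*b[0],.02)
    return t,o
if __name__=="__main__":
    t,o=toppts()
    for k,v in o.items():print(k,v)
    s=cams.camera("scene")
    print("redcap",plane(t,250.7,185,.125),tri([ray(t,250.7,185),ray(s,279.3,220.7)]))
    print("bluecap",plane(t,298.6,160,.125),tri([ray(t,298.6,160),ray(s,230.5,208)]))
    for u,v in((195.5,150.2),(200.8,178.5),(163.5,188.2)):print("mouth",plane(t,u,v,.087))
    # pedal: base bolts crop (x/5+345,y/5+140); corners of base at z .012
    for n,u,v,z in(("bl",97,420,.012),("br",260,420,.012),("tl",97,68,.012),("hingeL",104,107,.04),("hingeR",278,107,.04),("pad far L",150,192,.06),("pad far R",250,190,.06),("near L",152,342,.1),("near R",262,345,.1)):
        print(n,plane(t,345+u/5,140+v/5,z))
E
python3 meas.py
```

```text
coaster_red (array([ 0.62711393, -0.1291052 ,  0.003     ]), 0.0449425263142367)
coaster_blue (array([0.55535191, 0.00842485, 0.003     ]), 0.04427891433785815)
st139 [0.44207592 0.34185219 0.07      ]
st153 [0.4411202  0.29991069 0.07      ]
st167 [0.4389875  0.25768506 0.07      ]
st181 [0.43890904 0.21674317 0.07      ]
st195 [0.43677608 0.17490435 0.07      ]
flaskgreen203 [0.64802348 0.16790783 0.02      ]
flaskgreen208 [0.56689332 0.14943947 0.02      ]
flaskgreen172 [0.53936045 0.25886423 0.02      ]
redcap [0.55021535 0.00921415 0.125     ] [0.55104581 0.01113789 0.11023535]
bluecap [ 0.62296722 -0.12568802  0.125     ] [ 0.62426542 -0.12521673  0.11090654]
mouth [0.65504328 0.17678751 0.087     ]
mouth [0.57167125 0.15931466 0.087     ]
mouth [0.54192038 0.26823064 0.087     ]
bl [ 0.44584277 -0.3318055   0.012     ]
br [ 0.44709187 -0.43150832  0.012     ]
tl [ 0.66359051 -0.33101641  0.012     ]
hingeL [ 0.63478464 -0.33058304  0.04      ]
hingeR [ 0.6358848  -0.43552072  0.04      ]
pad far L [ 0.58091719 -0.35459355  0.06      ]
pad far R [ 0.58276632 -0.41386276  0.06      ]
near L [ 0.48940392 -0.34818883  0.1       ]
near R [ 0.48843629 -0.41114945  0.1       ]
```

play_rows([
  [[1,0.06,-0.06,-0.05,0.05],[1,0.13,-0.13,-0.06,0.1],[1,0.2,-0.2,-0.06,0.16],[1,0.27,-0.27,-0.06,0.16],[1,0.34,-0.34,-0.06,0.16],[1,0.4,-0.4,-0.06,0.16],[1,0.44,-0.43,-0.06,0.16],[1,0.45,-0.44,-0.06,0.16]],
], squeeze=40)

```text
time_s: 1.35
ee_pos: [0.408, -0.2228, 0.2678]
tool_rot: [3.141, 0.006, 0.001]
ft_force: [-0.4, -0.1, -0.3]
width: 0.094
gripper_force: 0.0
```

```bash
python3 -c "
from h import *
print(readout.get_state()['tool_rot'],rel([.551,.010,.20]))"
```

```text
[3.14106333e+00 6.24339152e-03 1.25414308e-03] [ 0.19188464 -0.30972867  0.09036066]
```

play_rows([
  [[1,0.04,-0.06,0,0],[1,0.08,-0.13,0,0],[1,0.12,-0.2,0,0],[1,0.16,-0.26,0,0],[1,0.18,-0.295,0.03,0],[1,0.192,-0.31,0.06,0],[1,0.192,-0.31,0.06,0]],
])

```text
time_s: 2.22
ee_pos: [0.5494, 0.0087, 0.2205]
tool_rot: [-3.141, -0.007, 0.007]
ft_force: [-0.3, 0.3, -0.2]
width: 0.0942
gripper_force: 0.0
```

Run:
```python
from h import *
w=cams.camera("wrist");cv2.imwrite("pics/w1.png",w["color"][:,:,::-1])
for col in("red","blue"):
    for b in blobs(mask(w,col),60):print(col,b,plane(w,*b[0],.125,True))
print(readout.get_state()["ee_pos"],proj(w,[.551,.010,.125],True))
```

```text
red ((373.1, 125.1), (354, 93, 55, 78), 1058) [ 0.62825434 -0.06753407  0.125     ]
red ((533.6, 140.1), (523, 129, 20, 23), 282) [ 0.6307882  -0.24461275  0.125     ]
red ((548.2, 141.5), (545, 130, 7, 24), 141) [ 0.63196968 -0.26818518  0.125     ]
red ((273.8, 215.0), (252, 191, 45, 48), 1736) [0.55309372 0.01228551 0.125     ]
red ((297.1, 291.1), (291, 276, 15, 29), 286) [ 0.48353986 -0.00844755  0.125     ]
red ((230.2, 298.3), (225, 294, 11, 9), 68) [0.47527852 0.05164202 0.125     ]
blue ((429.2, 135.0), (405, 114, 48, 43), 1632) [ 0.62344105 -0.11870578  0.125     ]
blue ((279.9, 167.4), (237, 148, 80, 58), 1374) [0.5921549  0.00752731 0.125     ]
[0.55002087 0.00798523 0.22199736] (np.float64(276.58044530723595), np.float64(217.49035100353214))
```

View pics/w1.png

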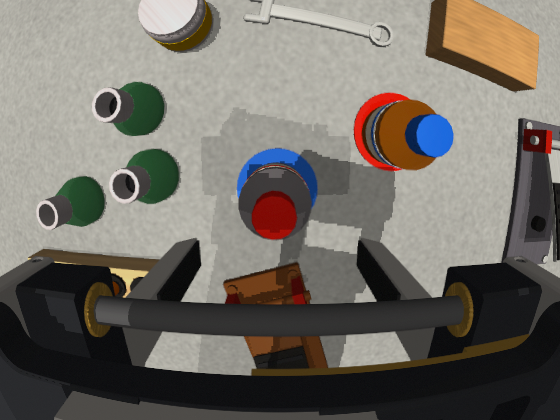

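The wrist view shows the red cap at (274,215) between the open jaws, the blue cap at (429,135), and the flask mouths at (107,106), (125,184) and (53,212). Descending to grip the red cap.

play_rows([
  [[1,0.003,-0.004,0.06,0],[1,0.003,-0.004,0.11,0],[1,0.003,-0.004,0.14,0],[1,0.003,-0.004,0.141,0],[0,0.003,-0.004,0.141,0],[-0.6,0.003,-0.004,0.141,0],[-1,0.003,-0.004,0.141,0],[-1,0.003,-0.004,0.141,0]],
], squeeze=40)

```text
time_s: 3.28
ee_pos: [0.553, 0.0108, 0.1172]
tool_rot: [3.141, 0.004, 0.001]
ft_force: [-0.9, 0.7, 0.4]
width: 0.0575
gripper_force: 0.0
```

play_rows([
  [[-1,0,0,0,0],[-1,0,0,0,0],[-1,0,0,0,0],[-1,0,0,0,0]],
])

```text
time_s: 3.78
ee_pos: [0.5527, 0.011, 0.1167]
tool_rot: [-3.141, -0.004, 0.0]
ft_force: [0.4, 0.3, 0.2]
width: 0.0374
gripper_force: 40.0
```

play_rows([
  [[-1,0,0,-0.02,0],[-1,0,0,-0.05,0],[-1,-0.04,0.05,-0.06,0],[-1,-0.08,0.1,-0.06,0],[-1,-0.1,0.14,-0.05,0],[-1,-0.104,0.148,-0.02,0],[-1,-0.104,0.148,0,0],[-1,-0.104,0.148,0.003,0]],
])

```text
time_s: 4.78
ee_pos: [0.4746, -0.0999, 0.1138]
tool_rot: [-3.141, -0.005, 0.002]
ft_force: [0.3, -0.3, -3.5]
width: 0.0373
gripper_force: 39.9
```

play_rows([
  [[-1,0,0,0.0,0],[0.2,0,0,0,0],[0.8,0,0,0,0],[1,0,0,0,0],[1,0,0,-0.02,0],[1,0,0,-0.06,0],[1,0,0,-0.12,0],[1,0,0,-0.14,0]],
])

```text
time_s: 5.78
ee_pos: [0.4766, -0.1011, 0.2235]
tool_rot: [3.139, 0.004, 0.009]
ft_force: [-0.3, -0.5, 0.4]
width: 0.094
gripper_force: 0.0
```

```bash
cat > look.py <<'E'
from meas import *
t=cams.camera("top");w=cams.camera("wrist")
for n,c,f in(("top",t,False),("wr",w,True)):
    for col in("red","blue"):
        for b in blobs(mask(c,col),60):
            for z in(.003,.125): 
                p=plane(c,*b[0],z,f)
                if .35<p[0]<.7 and -.25<p[1]<.1: print(n,col,b,z,p[:2].round(4))
print(readout.get_state()["ee_pos"])
E
python3 look.py
```

```text
top red ((300.7, 169.3), (285, 154, 29, 26), 166) 0.003 [ 0.6139 -0.1348]
top red ((300.7, 169.3), (285, 154, 29, 26), 166) 0.125 [ 0.5965 -0.1319]
top blue ((298.6, 160.1), (293, 154, 12, 13), 128) 0.003 [ 0.6427 -0.1279]
top blue ((298.6, 160.1), (293, 154, 12, 13), 128) 0.125 [ 0.6227 -0.1257]
top blue ((251.5, 185.2), (240, 174, 27, 28), 452) 0.003 [0.5624 0.0179]
top blue ((251.5, 185.2), (240, 174, 27, 28), 452) 0.125 [0.5497 0.0069]
wr red ((298.4, 90.6), (260, 51, 81, 59), 943) 0.003 [ 0.601 -0.125]
wr red ((298.4, 90.6), (260, 51, 81, 59), 943) 0.125 [ 0.5827 -0.1173]
wr red ((275.2, 219.3), (254, 196, 44, 47), 1653) 0.003 [ 0.4461 -0.0983]
wr red ((275.2, 219.3), (254, 196, 44, 47), 1653) 0.125 [ 0.477  -0.0991]
wr red ((200.5, 240.4), (190, 221, 20, 38), 297) 0.003 [ 0.4181 -0.0037]
wr red ((200.5, 240.4), (190, 221, 20, 38), 297) 0.125 [ 0.4579 -0.0345]
wr red ((135.3, 259.2), (127, 240, 19, 35), 275) 0.003 [0.3892 0.0915]
wr red ((135.3, 259.2), (127, 240, 19, 35), 275) 0.125 [0.4381 0.0305]
wr blue ((306.1, 46.2), (284, 23, 46, 48), 1709) 0.003 [ 0.6565 -0.1342]
wr blue ((306.1, 46.2), (284, 23, 46, 48), 1709) 0.125 [ 0.6206 -0.1236]
wr blue ((186.0, 130.9), (149, 92, 75, 79), 4618) 0.003 [0.5549 0.0092]
wr blue ((186.0, 130.9), (149, 92, 75, 79), 4618) 0.125 [ 0.5512 -0.0257]
[ 0.47600279 -0.10083043  0.22163285]
```

play_rows([
  [[1,0.06,0.01,0,0],[1,0.12,0.02,0,0],[1,0.17,0.03,0,0],[1,0.197,0.032,0,0],[1,0.197,0.032,0,0]],
])

```text
time_s: 6.5
ee_pos: [0.6224, -0.1237, 0.2168]
tool_rot: [-3.14, -0.004, 0.006]
ft_force: [-0.4, -0.3, -0.2]
width: 0.0937
gripper_force: 0.0
```

```bash
python3 look.py
```

```text
top blue ((246.6, 184.9), (240, 174, 15, 24), 207) 0.003 [0.5632 0.0332]
top blue ((246.6, 184.9), (240, 174, 15, 24), 207) 0.125 [0.5504 0.0209]
wr red ((285.4, 168.2), (241, 149, 81, 60), 1381) 0.003 [ 0.652  -0.1316]
wr red ((285.4, 168.2), (241, 149, 81, 60), 1381) 0.125 [ 0.6643 -0.1292]
wr red ((257.5, 298.6), (236, 295, 43, 9), 102) 0.003 [ 0.483  -0.0968]
wr red ((257.5, 298.6), (236, 295, 43, 9), 102) 0.125 [ 0.5499 -0.1056]
wr red ((191.8, 349.3), (184, 334, 18, 30), 254) 0.003 [0.3923 0.0025]
wr red ((191.8, 349.3), (184, 334, 18, 30), 254) 0.125 [ 0.4886 -0.0384]
wr red ((253.7, 353.5), (236, 336, 37, 40), 1155) 0.003 [ 0.3904 -0.089 ]
wr red ((253.7, 353.5), (236, 336, 37, 40), 1155) 0.125 [ 0.4873 -0.1003]
wr blue ((279.2, 215.6), (257, 192, 45, 49), 1704) 0.003 [ 0.5952 -0.1247]
wr blue ((279.2, 215.6), (257, 192, 45, 49), 1704) 0.125 [ 0.6259 -0.1245]
wr blue ((170.9, 235.3), (140, 209, 70, 65), 2473) 0.003 [0.5689 0.0121]
wr blue ((170.9, 235.3), (140, 209, 70, 65), 2473) 0.125 [ 0.608 -0.032]
[ 0.6216019  -0.12363337  0.2177757 ]
```

play_rows([
  [[1,0.004,0.001,0.06,0],[1,0.004,0.001,0.11,0],[1,0.004,0.001,0.135,0],[0,0.004,0.001,0.135,0],[-1,0.004,0.001,0.135,0],[-1,0.004,0.001,0.135,0],[-1,0.004,0.001,0.135,0],[-1,0.004,0.001,0.135,0]],
])

```text
time_s: 7.6
ee_pos: [0.626, -0.1248, 0.1187]
tool_rot: [3.141, 0.004, 0.001]
ft_force: [-0.4, 0.0, -0.0]
width: 0.0473
gripper_force: 0.0
```

play_rows([
  [[-1,0,0,0,0],[-1,0,0,0,0],[-1,0,0,0,0],[-1,0,0,0,0]],
])

```text
time_s: 8.1
ee_pos: [0.6259, -0.1246, 0.1183]
tool_rot: [-3.141, -0.004, -0.0]
ft_force: [-1.1, 0.7, 1.5]
width: 0.0373
gripper_force: 40.0
```

play_rows([
  [[-1,0,0,-0.03,0],[-1,0,0,-0.06,0],[-1,-0.03,-0.05,-0.06,0],[-1,-0.06,-0.11,-0.06,0],[-1,-0.09,-0.165,-0.06,0],[-1,-0.095,-0.178,-0.05,0],[-1,-0.095,-0.178,-0.02,0],[-1,-0.095,-0.178,0,0]],
])

```text
time_s: 9.1
ee_pos: [0.5536, 0.0088, 0.1171]
tool_rot: [-3.14, -0.003, 0.004]
ft_force: [-10.8, 7.6, 52.1]
width: 0.037
gripper_force: 40.0
```

play_rows([
  [[-1,0,0,0.0,0],[-1,0,0,0.001,0],[0.2,0,0,0,0],[1,0,0,0,0],[1,0,0,0,0],[1,0,0,-0.05,0],[1,0,0,-0.1,0],[1,0,0,-0.14,0]],
])

```text
time_s: 10.1
ee_pos: [0.5546, 0.0085, 0.2253]
tool_rot: [3.141, 0.004, 0.003]
ft_force: [-0.1, -0.1, -0.2]
width: 0.0927
gripper_force: 0.0
```

```bash
python3 look.py
```

```text
top red ((298.9, 165.1), (285, 151, 29, 29), 674) 0.003 [ 0.627 -0.129]
top red ((298.9, 165.1), (285, 151, 29, 29), 674) 0.125 [ 0.6084 -0.1267]
top red ((289.3, 212.3), (283, 206, 14, 14), 143) 0.003 [ 0.4794 -0.1009]
top red ((289.3, 212.3), (283, 206, 14, 14), 143) 0.125 [ 0.4741 -0.1011]
wr red ((386.3, 139.5), (351, 102, 72, 76), 4297) 0.003 [ 0.627  -0.1255]
wr red ((386.3, 139.5), (351, 102, 72, 76), 4297) 0.125 [ 0.6257 -0.0837]
wr red ((527.7, 146.1), (517, 136, 20, 22), 256) 0.125 [ 0.6326 -0.2474]
wr red ((347.0, 253.9), (339, 245, 19, 25), 65) 0.003 [ 0.4793 -0.0816]
wr red ((347.0, 253.9), (339, 245, 19, 25), 65) 0.125 [ 0.5242 -0.0535]
wr red ((295.4, 293.7), (290, 281, 13, 24), 209) 0.003 [ 0.4227 -0.0157]
wr red ((295.4, 293.7), (290, 281, 13, 24), 209) 0.125 [ 0.4853 -0.0082]
wr red ((368.4, 294.5), (364, 284, 12, 18), 118) 0.003 [ 0.4187 -0.1168]
wr red ((368.4, 294.5), (364, 284, 12, 18), 118) 0.125 [ 0.4825 -0.0777]
wr blue ((271.5, 175.5), (237, 157, 78, 57), 1306) 0.003 [0.5797 0.016 ]
wr blue ((271.5, 175.5), (237, 157, 78, 57), 1306) 0.125 [0.5932 0.0136]
wr blue ((278.5, 221.8), (258, 199, 42, 46), 1546) 0.003 [0.5221 0.0073]
wr blue ((278.5, 221.8), (258, 199, 42, 46), 1546) 0.125 [0.5536 0.0076]
[0.55654559 0.00822857 0.2275645 ]
```

play_rows([
  [[1,-0.04,0.05,0,0],[1,-0.08,0.11,0,0],[1,-0.105,0.145,0,0],[1,-0.105,0.145,0.05,0],[1,-0.105,0.145,0.1,0],[1,-0.105,0.145,0.14,0],[1,-0.105,0.145,0.151,0],[0,-0.105,0.145,0.151,0]],
])

```text
time_s: 11.2
ee_pos: [0.4754, -0.1002, 0.1095]
tool_rot: [-3.141, -0.004, 0.002]
ft_force: [0.6, 0.1, 0.6]
width: 0.087
gripper_force: 0.0
```

play_rows([
  [[-1,0,0,0,0],[-1,0,0,0,0],[-1,0,0,0,0],[-1,0,0,0,0],[-1,0,0,0,0],[-1,0,0,0,0],[-1,0,0,0,0]],
])

```text
time_s: 12.08
ee_pos: [0.4758, -0.1002, 0.11]
tool_rot: [-3.141, -0.004, -0.0]
ft_force: [-0.4, 0.8, 1.2]
width: 0.0376
gripper_force: 40.0
```

play_rows([
  [[-1,0,0,-0.03,0],[-1,0,0,-0.06,0],[-1,0.06,0.01,-0.07,0],[-1,0.12,0.02,-0.07,0],[-1,0.18,0.033,-0.07,0],[-1,0.2,0.036,-0.06,0],[-1,0.2,0.036,-0.035,0],[-1,0.2,0.036,-0.018,0]],
])

```text
time_s: 13.08
ee_pos: [0.6237, -0.1263, 0.1205]
tool_rot: [-3.14, -0.004, 0.007]
ft_force: [-0.4, 0.2, -4.6]
width: 0.0371
gripper_force: 40.0
```

```bash
python3 -c "
from h import *
print(rel([.6265,-.1275,.113]))"
```

```text
[0.00379424 0.00161752 0.00992712]
```

play_rows([
  [[-1,0.001,0.001,0.005,0],[-1,0.001,0.001,0.009,0],[-1,0.001,0.001,0.0125,0],[-1,0.001,0.001,0.0125,0],[0.2,0.001,0.001,0.012,0],[1,0.001,0.001,0.012,0],[1,0.001,0.001,0.012,0],[1,0.001,0.001,-0.03,0]],
])

```text
time_s: 14.08
ee_pos: [0.6248, -0.1271, 0.1436]
tool_rot: [-3.139, -0.004, 0.008]
ft_force: [-0.5, -0.9, 0.3]
width: 0.0738
gripper_force: 0.0
```

play_rows([
  [[1,0,0,-0.05,0],[1,0,0,-0.1,0],[1,0,0,-0.11,0],[1,0,0,-0.11,0]],
])

```text
time_s: 14.58
ee_pos: [0.6264, -0.1277, 0.228]
tool_rot: [-3.142, -0.004, 0.0]
ft_force: [-0.0, -0.5, -0.7]
width: 0.0944
gripper_force: 0.0
```

```bash
python3 look.py
python3 - <<'E'
from h import *
w=cams.camera("wrist");cv2.imwrite("pics/w2.png",w["color"][:,:,::-1])
E
```

```text
top red ((300.9, 159.2), (294, 157, 13, 7), 64) 0.003 [ 0.6456 -0.135 ]
top red ((300.9, 159.2), (294, 157, 13, 7), 64) 0.125 [ 0.6253 -0.1322]
top blue ((250.1, 183.5), (246, 179, 10, 11), 67) 0.003 [0.5677 0.0223]
top blue ((250.1, 183.5), (246, 179, 10, 11), 67) 0.125 [0.5545 0.011 ]
wr red ((277.9, 171.4), (239, 153, 79, 54), 1381) 0.003 [ 0.6515 -0.1268]
wr red ((277.9, 171.4), (239, 153, 79, 54), 1381) 0.125 [ 0.6649 -0.1271]
wr red ((278.4, 218.3), (257, 194, 44, 48), 1662) 0.003 [ 0.5938 -0.1276]
wr red ((278.4, 218.3), (257, 194, 44, 48), 1662) 0.125 [ 0.6253 -0.1277]
wr red ((191.0, 348.1), (183, 334, 18, 28), 234) 0.003 [0.3917 0.0026]
wr red ((191.0, 348.1), (183, 334, 18, 28), 234) 0.125 [ 0.487  -0.0385]
wr blue ((176.7, 228.8), (140, 211, 68, 63), 1046) 0.003 [0.5791 0.0027]
wr blue ((176.7, 228.8), (140, 211, 68, 63), 1046) 0.125 [ 0.6153 -0.0385]
wr blue ((135.2, 277.9), (123, 265, 30, 31), 379) 0.003 [0.506 0.073]
wr blue ((135.2, 277.9), (123, 265, 30, 31), 379) 0.125 [0.5653 0.0096]
[ 0.62560778 -0.1273936   0.22617753]
```

View pics/w2.png

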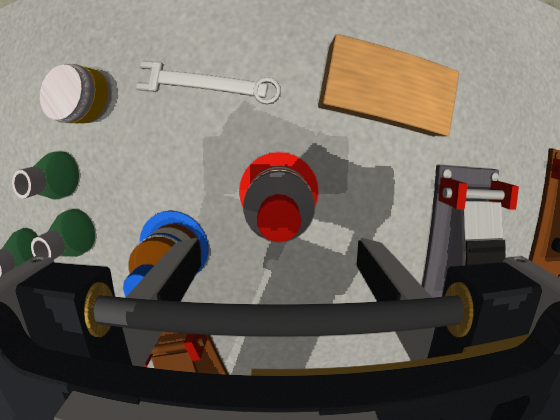

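The waste bottle stands centred on the red disc (cap at (278,218)) and the fresh bottle on the blue one at lower left. The steel pedal is on the right at (470,220). Moving to the pedal.

play_rows([
  [[0,-0.02,0.06,0,0],[-1,-0.05,0.13,0,0],[-1,-0.08,0.2,0,0],[-1,-0.11,0.27,0,0],[-1,-0.139,0.33,0,0],[-1,-0.139,0.338,0.03,0],[-1,-0.139,0.338,0.06,0],[-1,-0.139,0.338,0.063,0]],
], squeeze=20)

```text
time_s: 15.72
ee_pos: [0.5218, -0.3791, 0.1768]
tool_rot: [-3.136, -0.005, 0.008]
ft_force: [-0.3, -0.3, -0.2]
width: 0.0178
gripper_force: 0.0
```

Run:
```python
from h import *
w=cams.camera("wrist");cv2.imwrite("pics/w3.png",w["color"][:,:,::-1])
print(readout.get_state()["ee_pos"],proj(w,[.522,-.381,.088],True),proj(w,[.635,-.381,.045],True))
```

```text
[ 0.52242968 -0.37961921  0.17834515] (np.float64(280.99343469227637), np.float64(221.1454118304331)) (np.float64(281.5586923112952), np.float64(86.05713043994473))
```

View pics/w3.png

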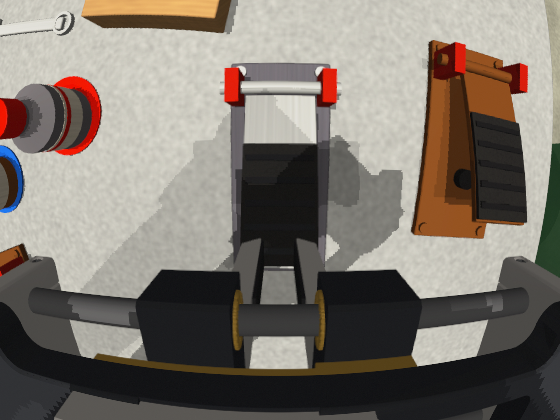

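The pedal hinge is at (281,88), where predicted, and the pad is centred under the fingers. Pressing.

play_rows([
  [[-1,0,0,0.04,0],[-1,0,0,0.08,0],[-1,0,0,0.095,0],[-1,0,0,0.108,0],[-1,0,0,0.12,0],[-1,0,0,0.13,0]],
])

```text
time_s: 16.52
ee_pos: [0.5233, -0.3825, 0.0853]
tool_rot: [3.139, 0.005, 0.001]
ft_force: [-4.0, 1.0, 7.6]
width: 0.0005
gripper_force: 3.1
```

play_rows([
  [[-1,0,0,0.006,0],[-1,0,0,0.012,0],[-1,0,0,0.015,0]],
])

```text
time_s: 16.9
ee_pos: [0.5228, -0.3827, 0.0744]
tool_rot: [3.139, 0.005, -0.001]
ft_force: [-6.1, 1.2, 7.9]
width: 0.0004
gripper_force: 4.0
```

play_rows([
  [[-1,0,0,0.003,0],[-1,0,0,0.006,0],[-1,0,0,0.006,0]],
])

```text
time_s: 17.27
ee_pos: [0.5227, -0.3828, 0.0708]
tool_rot: [3.139, 0.005, -0.002]
ft_force: [-8.0, 1.1, 12.6]
width: 0.0006
gripper_force: 6.0
```

play_rows([
  [[-1,0,0,0.002,0],[-1,0,0,0.003,0],[-1,0,0,0.003,0]],
])

```text
time_s: 17.65
ee_pos: [0.5228, -0.3829, 0.0704]
tool_rot: [3.14, 0.005, -0.003]
ft_force: [-12.3, 5.8, 21.8]
width: 0.0005
gripper_force: 10.6
```

play_rows([
  [[-1,0,0,0.001,0],[-1,0,0,0.001,0],[-1,0,0,0.001,0],[-1,0,0,0.001,0],[-1,0,0,0.001,0],[-1,0,0,0.001,0],[-1,0,0,0.001,0],[-1,0,0,0.001,0]],
])

```text
time_s: 18.65
ee_pos: [0.5228, -0.3829, 0.0702]
tool_rot: [3.14, 0.005, -0.003]
ft_force: [-11.9, 6.9, 24.8]
width: 0.0007
gripper_force: 12.1
```

play_rows([
  [[-1,0,0,-0.02,0],[-1,0,0,-0.04,0],[-1,0,0,-0.06,0],[-0.8,0,0,-0.1,0],[-0.6,0,0,-0.15,0],[-0.5,0,0,-0.2,0],[-0.5,0,0,-0.22,0]],
])

```text
time_s: 19.52
ee_pos: [0.523, -0.382, 0.2321]
tool_rot: [3.14, 0.004, 0.001]
ft_force: [0.3, 0.3, 0.2]
width: 0.0232
gripper_force: 0.0
```

Run:
```python
from h import *
t=cams.camera("top");w=cams.camera("wrist")
h=hsv(t);m=cv2.inRange(h,(0,0,0),(180,255,40))
print(blobs(m,40,(365,400,160,225)))
m=cv2.inRange(hsv(w),(0,0,0),(180,255,40));print(blobs(m,200,(150,400,50,300)))
from rig import readout
for col in("blue","red"):print(col,blobs(mask(t,col),40,(230,330,140,220)))
s=cams.camera("scene")
# neck/mouth in top: bright ring
hh=hsv(t);b=cv2.inRange(hh,(0,0,135),(180,70,255));g=b[140:200,150:220]
print(blobs(mask(t,"green"),80,(140,230,130,210)))
cv2.imwrite("pics/s2.png",np.hstack([cv2.resize(s["color"][150:300,160:310,::-1],(400,400)),cv2.resize(t["color"][140:240,340:440,::-1],(400,400))]))
```

```text
[((380.2, 185.5), (371, 175, 23, 25), 217)]
[((275.5, 207.9), (227, 146, 104, 161), 7190)]
blue [((263.8, 182.2), (251, 174, 18, 23), 53), ((252.3, 184.9), (246, 179, 13, 13), 126), ((249.0, 198.0), (241, 190, 20, 12), 41)]
red [((296.8, 170.4), (285, 154, 29, 26), 139), ((299.9, 160.4), (294, 154, 13, 14), 145)]
[((203.0, 156.5), (191, 145, 20, 20), 181), ((208.3, 182.8), (197, 172, 19, 19), 165), ((172.7, 191.3), (162, 181, 19, 19), 184)]
```

View pics/s2.png

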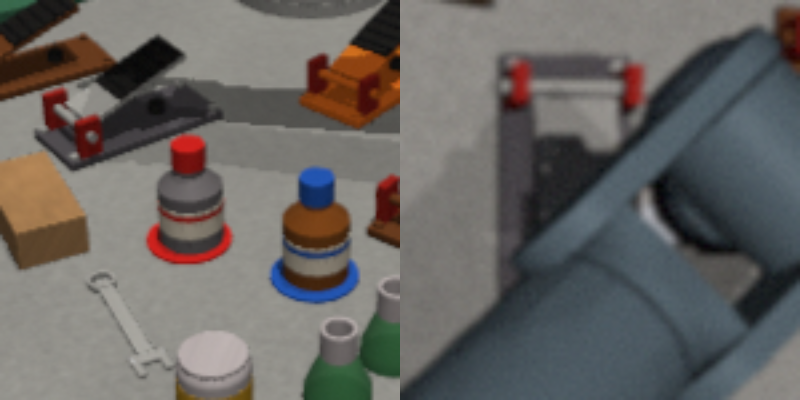

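The pedal is back up, with its pad high in the scene crop at (140,70). Both bottles stand on the discs of their own colour. Now the stoppers, with the jaws turned 90° so they close across the rack.

play_rows([
  [[-0.5,-0.01,-0.05,0,-0.11],[-0.3,-0.02,-0.12,0,-0.22],[-0.2,-0.04,-0.2,0,-0.33],[0,-0.05,-0.28,0,-0.44],[0.1,-0.07,-0.36,0,-0.55],[0.1,-0.08,-0.44,0,-0.66],[0.1,-0.1,-0.52,0,-0.77],[0.1,-0.112,-0.6,0,-0.88]],
])

```text
time_s: 20.68
ee_pos: [0.4358, 0.0701, 0.2277]
tool_rot: [-2.411, -2.01, 0.004]
ft_force: [0.4, 0.2, 0.1]
width: 0.0514
gripper_force: 0.0
```

```bash
python3 -c "
from h import *
s=readout.get_state();print(s['tool_rot'],s['qpos'],rel([.439,.175,.20]))"
```

```text
[-2.41100339 -2.01006897  0.00430191] [-9.84089667e-02 -2.73755442e-01  2.06125380e+00 -1.39409628e-04
  1.35786339e+00  8.25002551e-02] [ 0.13839038 -0.02079446  0.03692992]
```

play_rows([
  [[0.1,0.06,-0.01,0,-0.06],[0.1,0.11,-0.018,0,-0.115],[0.1,0.138,-0.021,0.02,-0.115],[0.1,0.138,-0.021,0.037,-0.115],[0.1,0.138,-0.021,0.037,-0.115]],
])

```text
time_s: 21.3
ee_pos: [0.4399, 0.1721, 0.1997]
tool_rot: [-2.226, -2.213, 0.007]
ft_force: [-0.1, -0.4, -0.7]
width: 0.0521
gripper_force: 0.0
```

```bash
cat > lk2.py <<'E'
from h import *
w=cams.camera("wrist")
cv2.imwrite("pics/wl.png",w["color"][:,:,::-1])
for b in blobs(mask(w,"orange"),60):
    p=plane(w,*b[0],.073,True);
    if .38<p[0]<.72: print("or",b,p[:2].round(4))
for b in blobs(mask(w,"green"),200):print("gr",b)
s=readout.get_state();print(s["ee_pos"],s["tool_rot"])
E
python3 lk2.py
```

```text
or ((276.3, 70.0), (267, 58, 23, 19), 67) [0.4386 0.2993]
or ((278.8, 115.1), (266, 103, 23, 20), 74) [0.4406 0.2583]
or ((275.9, 158.6), (265, 148, 22, 22), 368) [0.4378 0.2195]
or ((274.9, 203.0), (264, 191, 22, 25), 400) [0.4367 0.1792]
or ((234.0, 289.2), (227, 284, 19, 11), 89) [0.3951 0.0918]
or ((237.4, 348.1), (213, 335, 50, 33), 1026) [0.3942 0.0178]
or ((268.0, 345.0), (262, 337, 13, 17), 122) [0.4279 0.023 ]
or ((350.5, 358.2), (347, 348, 9, 19), 85) [0.5206 0.0006]
gr ((364.0, 110.0), (342, 78, 57, 60), 1753)
gr ((452.4, 190.5), (431, 165, 52, 55), 1817)
gr ((388.5, 201.8), (366, 177, 56, 58), 1820)
[0.44076305 0.17198843 0.20083875] [-2.22753177 -2.21317719  0.00387381]
```

View pics/wl.png

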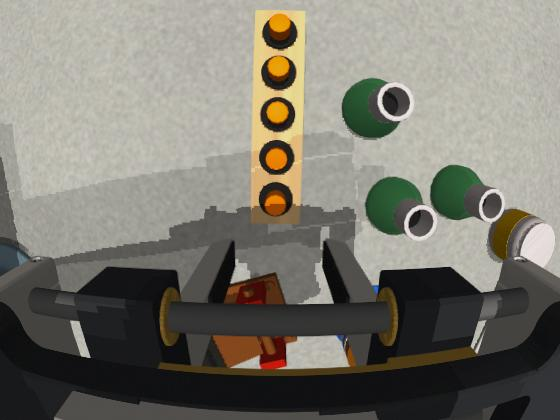

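The wrist view shows five stoppers in the rack, the nearest at (275,203). The open mouths are at (395,102), (413,222) and (487,203).

```bash
cat > mouth.py <<'E'
from h import *
def mouths(w,box=(330,520,70,250),show=True):
    m=cv2.inRange(hsv(w),(0,0,170),(180,60,255));o=[]
    for b in blobs(m,60,box):
        x,y,ww,hh=b[1]
        if ww<60 and hh<60 and ww>15:
            k=np.zeros_like(m);k[y:y+hh,x:x+ww]=m[y:y+hh,x:x+ww];(cx,cy),rad=cv2.minEnclosingCircle(cv2.findNonZero(k))
            p=plane(w,cx,cy,.087,True);o.append((b[1],round(rad,1),p[:2].round(4)))
    return o
if __name__=="__main__":
    w=cams.camera("wrist")
    for o in mouths(w):print(o)
    for u,v in((395,102),(413,222),(487,203)):print(plane(w,u,v,.087,True)[:2].round(4))
E
python3 mouth.py
```

```text
[0.5436 0.2723]
[0.5668 0.1636]
[0.6515 0.1822]
```

play_rows([
  [[0.1,0.006,-0.004,0.06,0],[0.1,0.006,-0.004,0.12,0],[0.1,0.006,-0.004,0.16,0],[0.1,0.006,-0.004,0.182,0],[0.1,0.006,-0.004,0.182,0],[-0.6,0.006,-0.004,0.182,0],[-1,0.006,-0.004,0.182,0],[-1,0.006,-0.004,0.182,0]],
], squeeze=20)

```text
time_s: 22.4
ee_pos: [0.4391, 0.1776, 0.0665]
tool_rot: [2.227, 2.215, 0.002]
ft_force: [-0.5, 0.4, -1.1]
width: 0.0256
gripper_force: 0.1
```

play_rows([
  [[-1,0,0,0,0],[-1,0,0,0,0]],
])

```text
time_s: 22.65
ee_pos: [0.4377, 0.1776, 0.0661]
tool_rot: [-2.226, -2.215, 0.003]
ft_force: [-3.9, -0.4, 5.9]
width: 0.0196
gripper_force: 20.0
```

play_rows([
  [[-1,0,0,-0.05,0],[-1,0,0,-0.11,0],[-1,0,0,-0.18,0],[-1,-0.01,0.06,-0.18,0],[-1,-0.02,0.13,-0.18,0],[-1,-0.021,0.175,-0.18,0],[-1,-0.021,0.175,-0.18,0],[-1,-0.021,0.175,-0.18,0]],
])

```text
time_s: 23.65
ee_pos: [0.5689, 0.1611, 0.2003]
tool_rot: [-2.227, -2.215, 0.001]
ft_force: [0.1, 0.0, -1.0]
width: 0.0195
gripper_force: 20.0
```

```bash
python3 lk2.py
python3 - <<'E'
from h import *
w=cams.camera("wrist")
for p in((.5717,.1593,.087),(.5668,.1636,.087)):print(proj(w,p,True))
E
```

```text
or ((141.4, 23.6), (135, 15, 18, 18), 132) [0.439  0.3456]
or ((139.5, 65.0), (132, 55, 19, 20), 133) [0.439  0.3027]
or ((138.2, 108.3), (131, 98, 18, 20), 134) [0.438  0.2604]
or ((140.0, 151.3), (131, 141, 23, 21), 183) [0.4387 0.2193]
or ((278.3, 267.9), (260, 251, 37, 34), 953) [0.5689 0.1043]
or ((127.3, 337.5), (113, 327, 27, 24), 406) [0.3918 0.0097]
or ((275.9, 346.6), (249, 337, 46, 31), 769) [0.5659 0.0096]
gr ((258.0, 103.7), (222, 66, 62, 61), 1506)
gr ((348.8, 176.6), (327, 152, 58, 59), 1688)
gr ((281.1, 186.9), (252, 166, 60, 54), 1549)
[0.56869652 0.16121035 0.20048274] [-2.22653045e+00 -2.21561258e+00  8.87012495e-04]
(np.float64(281.37160225124285), np.float64(216.1909371931618))
(np.float64(275.7541854808308), np.float64(211.43429283635516))
```

View pics/wl.png

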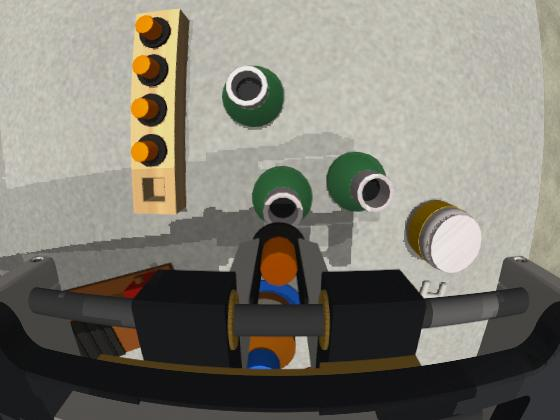

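The wrist view shows the held stopper at (278,262), the near mouth at about (283,211) partly behind its collar, and the other mouths at (248,87) and (373,190). I'll fit the rings.

```bash
cat > ring.py <<'E'
from h import *
def ring(w,u,v,ra=26,z=.087):
    # bright rim ring: back-project pixels on the rim plane, robust fit with outer R=18 mm via median of radial distance
    h=hsv(w);m=cv2.inRange(h,(0,0,165),(180,60,255))
    m&=cv2.circle(np.zeros_like(m),(int(u),int(v)),ra,255,-1)
    n,l,s,c=cv2.connectedComponentsWithStats(m);i=1+np.argmax(s[1:,4]);q=cv2.findNonZero((l==i).astype(np.uint8))[:,0]
    P=np.array([plane(w,a,b,z,True)[:2] for a,b in q])
    from scipy.optimize import least_squares
    f=least_squares(lambda p:np.hypot(*(P-p).T)-.0155,P.mean(0),loss="soft_l1",f_scale=.001)
    return f.x.round(4),len(P),round(float(np.median(abs(f.fun))),4),(np.ptp(P,axis=0)).round(3)
if __name__=="__main__":
    import sys
    w=cams.camera("wrist")
    for a in sys.argv[1:]:
        u,v=map(float,a.split(","));print(a,ring(w,u,v))
    s=readout.get_state();b=max(blobs(mask(w,"orange"),100,(230,330,220,300)),key=lambda b:b[2],default=None)
    if b:print("held",plane(w,*b[0],s["ee_pos"][2]+.007,True)[:2]-s["ee_pos"][:2])
E
python3 ring.py 283,211 248,87 373,190
```

```text
283,211 (array([0.573 , 0.1631]), 204, 0.001, array([0.032, 0.014]))
248,87 (array([0.542 , 0.2741]), 734, 0.0014, array([0.038, 0.039]))
373,190 (array([0.6576, 0.1802]), 803, 0.002, array([0.039, 0.045]))
held [0.00031673 0.00040916]
```

play_rows([
  [[-1,0.001,0.005,0.03,0],[-1,0.001,0.005,0.06,0],[-1,0.001,0.005,0.075,0],[-1,0.001,0.005,0.085,0],[-1,0.001,0.005,0.095,0],[-1,0.001,0.005,0.1,0]],
])

```text
time_s: 24.55
ee_pos: [0.5735, 0.1618, 0.1257]
tool_rot: [2.227, 2.215, 0.0]
ft_force: [-0.7, 0.3, 0.2]
width: 0.0195
gripper_force: 20.0
```

Entered freely. On down to the collar.

play_rows([
  [[-1,0,0,0.005,0],[-1,0,0,0.01,0],[-1,0,0,0.014,0],[-1,0,0,0.017,0],[-1,0,0,0.017,0]],
])

```text
time_s: 25.18
ee_pos: [0.5736, 0.1619, 0.1132]
tool_rot: [2.227, 2.215, 0.001]
ft_force: [-0.8, 0.8, 1.3]
width: 0.0192
gripper_force: 20.0
```

play_rows([
  [[-1,0,0,0.001,0],[-1,0,0,0.002,0],[-1,0,0,0.002,0]],
])

```text
time_s: 25.55
ee_pos: [0.5739, 0.1619, 0.1132]
tool_rot: [2.227, 2.215, 0.001]
ft_force: [-4.1, 0.5, 8.0]
width: 0.0194
gripper_force: 20.0
```

play_rows([
  [[-0.5,0,0,0,0],[0.1,0,0,0,0],[0.1,0,0,-0.005,0],[0.1,0,0,-0.06,0],[0.1,0,0,-0.116,0],[0.1,0.03,-0.06,-0.116,0],[0.1,0.06,-0.13,-0.116,0],[0.1,0.077,-0.182,-0.116,0]],
])

```text
time_s: 26.55
ee_pos: [0.4354, 0.2208, 0.1985]
tool_rot: [-2.227, -2.216, -0.0]
ft_force: [-0.5, 0.9, 0.7]
width: 0.0519
gripper_force: 0.0
```

```bash
python3 lk2.py; python3 -c "
from h import *
print(rel([.4375,.2195,.066]))"
```

```text
or ((285.9, 74.1), (274, 63, 22, 21), 81) [0.443  0.3442]
or ((284.6, 120.7), (272, 109, 23, 22), 93) [0.4416 0.3021]
or ((281.7, 166.3), (271, 155, 22, 23), 379) [0.439  0.2616]
or ((280.6, 210.8), (271, 198, 21, 26), 385) [0.4379 0.221 ]
or ((282.5, 351.6), (270, 337, 28, 32), 554) [0.4398 0.0637]
or ((264.2, 358.1), (257, 348, 15, 21), 139) [0.4196 0.0543]
or ((240.0, 360.6), (216, 350, 44, 19), 528) [0.3924 0.0498]
gr ((366.7, 150.5), (345, 123, 55, 59), 1758)
gr ((451.4, 229.0), (429, 204, 53, 54), 1763)
gr ((389.8, 241.3), (366, 218, 56, 53), 1775)
[0.43181272 0.22193419 0.19774049] [-2.22226317 -2.21675354  0.00337564]
[-0.00329787  0.00819729  0.17562542]
```

View pics/wl.png

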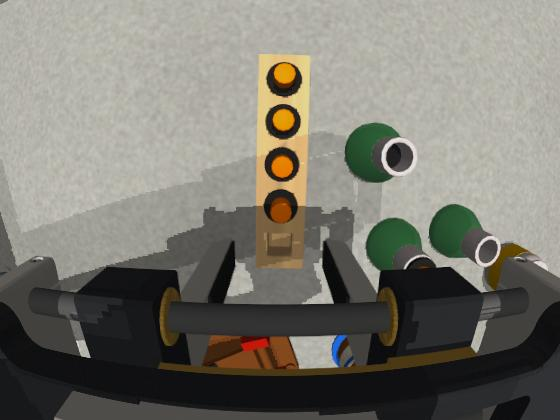

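The next stopper is at (281,211) under the open jaws. The stoppered flask is at (405,255) and the open mouths are at (398,157) and (487,250).

play_rows([
  [[0.1,0.001,0.001,0.05,0],[0.1,0.001,0.001,0.12,0],[0.1,0.001,0.001,0.16,0],[0.1,0.001,0.001,0.177,0],[0.1,0.001,0.001,0.177,0],[-0.6,0.001,0.001,0.177,0],[-1,0.001,0.001,0.177,0],[-1,0.001,0.001,0.177,0]],
])

```text
time_s: 27.6
ee_pos: [0.4386, 0.2211, 0.0665]
tool_rot: [2.227, 2.215, 0.002]
ft_force: [0.1, 0.3, -0.8]
width: 0.0254
gripper_force: 0.0
```

play_rows([
  [[-1,0,0,0,0],[-1,0,0,0,0],[-1,0,0,0,0]],
])

```text
time_s: 27.98
ee_pos: [0.4383, 0.221, 0.0662]
tool_rot: [2.227, 2.215, 0.001]
ft_force: [-0.4, -0.4, 5.1]
width: 0.0196
gripper_force: 20.0
```

play_rows([
  [[-1,0,0,-0.06,0],[-1,0,0,-0.12,0],[-1,0,0,-0.18,0],[-1,-0.01,0.06,-0.18,0],[-1,-0.02,0.14,-0.18,0],[-1,-0.04,0.22,-0.18,0],[-1,-0.055,0.285,-0.18,0],[-1,-0.055,0.29,-0.18,0]],
])

```text
time_s: 28.98
ee_pos: [0.6571, 0.1771, 0.1989]
tool_rot: [-2.229, -2.212, 0.002]
ft_force: [0.1, -0.3, -1.0]
width: 0.0194
gripper_force: 20.0
```

play_rows([
  [[-1,0,0,0,0],[-1,0,0,0,0]],
])

```text
time_s: 29.22
ee_pos: [0.654, 0.1792, 0.2006]
tool_rot: [-2.226, -2.216, 0.001]
ft_force: [-0.1, 0.7, -1.0]
width: 0.0197
gripper_force: 20.0
```

```bash
python3 lk2.py|tail -4; python3 ring.py 278,209
```

```text
gr ((184.7, 117.3), (152, 87, 55, 59), 1781)
gr ((279.2, 187.9), (250, 167, 60, 53), 1548)
gr ((211.9, 206.6), (178, 183, 58, 59), 1748)
[0.65417223 0.17917455 0.2008987 ] [-2.22616113e+00 -2.21641631e+00  1.42142740e-04]
278,209 (array([0.6558, 0.1801]), 179, 0.0009, array([0.031, 0.012]))
held [ 0.00026582 -0.00116525]
```

View pics/wl.png

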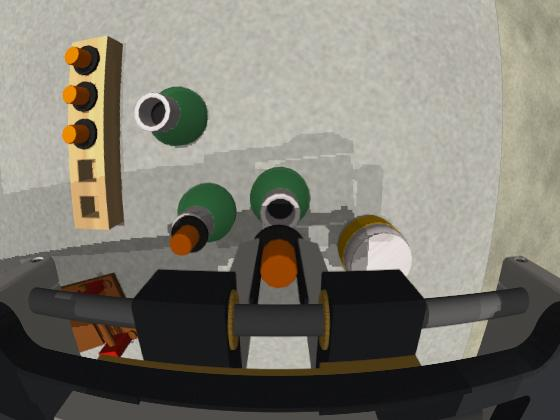

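The stopper is held at (278,262) just over the mouth at (280,209). The first flask is closed, at (185,237).

play_rows([
  [[-1,0.001,0.002,0.03,0],[-1,0.001,0.002,0.06,0],[-1,0.001,0.002,0.075,0],[-1,0.001,0.002,0.085,0],[-1,0.001,0.002,0.095,0],[-1,0.001,0.002,0.1,0]],
])

```text
time_s: 30.08
ee_pos: [0.6569, 0.1793, 0.1256]
tool_rot: [2.227, 2.215, 0.0]
ft_force: [-0.1, -0.1, 0.6]
width: 0.019
gripper_force: 20.0
```

play_rows([
  [[-1,0,0,0.005,0],[-1,0,0,0.01,0],[-1,0,0,0.014,0],[-1,0,0,0.017,0],[-1,0,0,0.018,0],[-1,0,0,0.018,0]],
])

```text
time_s: 30.82
ee_pos: [0.6569, 0.1797, 0.1134]
tool_rot: [-2.227, -2.215, -0.001]
ft_force: [-3.6, 2.0, 5.0]
width: 0.0192
gripper_force: 20.0
```

play_rows([
  [[-0.5,0,0,0,0],[0.1,0,0,0,0],[0.1,0,0,-0.005,0],[0.1,0,0,-0.06,0],[0.1,0,0,-0.12,0],[0.1,0.02,-0.06,-0.12,0],[0.1,0.05,-0.14,-0.12,0],[0.1,0.08,-0.22,-0.12,0]],
])

```text
time_s: 31.82
ee_pos: [0.4936, 0.2393, 0.2024]
tool_rot: [2.228, 2.214, 0.001]
ft_force: [0.3, 0.2, 0.5]
width: 0.0519
gripper_force: 0.0
```

play_rows([
  [[0.1,0.025,-0.06,0,0],[0.1,0.028,-0.071,0,0],[0.1,0.028,-0.071,0,0]],
])

```text
time_s: 32.2
ee_pos: [0.4424, 0.2603, 0.2027]
tool_rot: [2.226, 2.215, 0.002]
ft_force: [-0.4, -0.5, 0.3]
width: 0.0517
gripper_force: 0.0
```

```bash
python3 lk2.py; python3 -c "
from h import *
print(rel([.4385,.2615,.066]))"
```

```text
or ((277.4, 117.9), (266, 106, 22, 22), 95) [0.4425 0.3444]
or ((275.3, 163.3), (265, 153, 22, 22), 367) [0.4404 0.3034]
or ((274.1, 207.4), (264, 195, 21, 24), 360) [0.4391 0.2628]
or ((486.1, 286.9), (481, 282, 14, 10), 62) [0.6871 0.167 ]
or ((272.1, 355.0), (258, 337, 27, 32), 424) [0.4354 0.095 ]
gr ((359.4, 182.4), (337, 158, 58, 58), 1717)
gr ((442.6, 251.9), (419, 234, 52, 35), 1291)
gr ((381.7, 264.2), (360, 248, 50, 45), 1028)
[0.44298158 0.26006119 0.20266988] [2.22733297e+00 2.21432184e+00 1.47563761e-03]
[ 0.00187173 -0.00621773  0.18221889]
```

play_rows([
  [[0.1,0.002,-0.005,0.05,0],[0.1,0.002,-0.005,0.12,0],[0.1,0.002,-0.005,0.16,0],[0.1,0.002,-0.005,0.181,0],[0.1,0.002,-0.005,0.181,0],[-0.6,0.002,-0.005,0.181,0],[-1,0.002,-0.005,0.181,0],[-1,0.002,-0.005,0.181,0]],
])

```text
time_s: 33.25
ee_pos: [0.4387, 0.2621, 0.0673]
tool_rot: [2.227, 2.215, 0.002]
ft_force: [-0.3, -0.6, 0.4]
width: 0.0253
gripper_force: 0.0
```

play_rows([
  [[-1,0,0,0,0],[-1,0,0,0,0],[-1,0,0,0,0]],
])

```text
time_s: 33.62
ee_pos: [0.4386, 0.262, 0.0671]
tool_rot: [2.227, 2.215, 0.001]
ft_force: [-0.8, -0.0, 5.1]
width: 0.0194
gripper_force: 20.0
```

play_rows([
  [[-1,0,0,-0.06,0],[-1,0,0,-0.12,0],[-1,0,0,-0.18,0],[-1,0.005,0.06,-0.18,0],[-1,0.01,0.12,-0.18,0],[-1,0.012,0.138,-0.18,0],[-1,0.012,0.138,-0.18,0],[-1,0.012,0.138,-0.18,0]],
])

```text
time_s: 34.62
ee_pos: [0.5404, 0.2703, 0.2009]
tool_rot: [-2.226, -2.215, 0.002]
ft_force: [-0.1, -0.1, -1.1]
width: 0.0191
gripper_force: 20.0
```

```bash
python3 lk2.py|tail -4; python3 ring.py 279,211
```

```text
gr ((279.9, 186.3), (251, 166, 59, 53), 1534)
gr ((372.9, 258.9), (347, 244, 54, 28), 1131)
gr ((289.2, 291.4), (279, 274, 20, 31), 363)
[0.54045506 0.27038114 0.20113232] [-2.22637939e+00 -2.21568087e+00  1.35819739e-03]
279,211 (array([0.5426, 0.2727]), 178, 0.0009, array([0.031, 0.012]))
held [9.29791653e-05 1.87643730e-04]
```

View pics/wl.png

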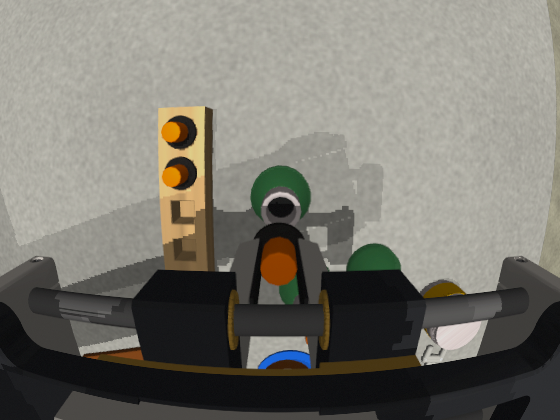

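The third stopper is held at (278,260) over the last open mouth at (281,208).

play_rows([
  [[-1,0.0015,0.002,0.03,0],[-1,0.0015,0.002,0.06,0],[-1,0.0015,0.002,0.075,0],[-1,0.0015,0.002,0.085,0],[-1,0.0015,0.002,0.095,0],[-1,0.0015,0.002,0.1,0]],
])

```text
time_s: 35.48
ee_pos: [0.5433, 0.2715, 0.1265]
tool_rot: [2.227, 2.215, 0.001]
ft_force: [0.2, 0.1, -0.4]
width: 0.0201
gripper_force: 20.0
```

play_rows([
  [[-1,0,0,0.005,0],[-1,0,0,0.01,0],[-1,0,0,0.014,0],[-1,0,0,0.017,0],[-1,0,0,0.018,0],[-1,0,0,0.018,0]],
])

```text
time_s: 36.22
ee_pos: [0.5433, 0.2719, 0.1144]
tool_rot: [-2.227, -2.215, -0.001]
ft_force: [-4.0, 0.4, 6.5]
width: 0.0191
gripper_force: 20.0
```

play_rows([
  [[-0.5,0,0,0,0],[0.1,0,0,0,0],[0.1,0,0,-0.005,0],[0.1,0,0,-0.06,0],[0.1,0,0,-0.12,0],[0.1,0.06,-0.03,-0.17,0],[0.1,0.13,-0.08,-0.2,0],[0.1,0.2,-0.13,-0.22,0]],
])

```text
time_s: 37.22
ee_pos: [0.4515, 0.4154, 0.2774]
tool_rot: [2.228, 2.214, 0.003]
ft_force: [1.1, 0.6, -1.0]
width: 0.0517
gripper_force: 0.0
```

play_rows([
  [[0.1,0.04,-0.05,0,0],[0.1,0.1,-0.1,0,0],[0.1,0.14,-0.15,0,0],[0.1,0.14,-0.15,0,0],[0.1,0.14,-0.15,0,0]],
])

```text
time_s: 37.85
ee_pos: [0.3405, 0.5194, 0.2757]
tool_rot: [2.227, 2.215, 0.0]
ft_force: [-0.3, -0.3, -0.6]
width: 0.0518
gripper_force: 0.0
```

Run:
```python
from h import *
t=cams.camera("top");s=cams.camera("scene")
for col in("red","blue","green"):print(col,blobs(mask(t,col),40,(150,330,130,220)))
cv2.imwrite("pics/end.png",np.vstack([cv2.resize(t["color"][90:240,120:420,::-1],(600,300)),cv2.resize(s["color"][160:320,130:430,::-1],(560,299))[:, :] if 0 else cv2.resize(s["color"][160:310,130:430,::-1],(600,300))]))
```

```text
red [((297.2, 170.1), (285, 154, 29, 26), 145), ((300.0, 160.5), (294, 154, 13, 14), 148)]
blue [((263.3, 181.8), (250, 173, 19, 24), 56), ((252.3, 185.0), (246, 179, 13, 13), 125)]
green [((202.9, 155.9), (192, 145, 19, 20), 188), ((207.9, 182.3), (197, 172, 19, 19), 179), ((172.6, 191.0), (162, 181, 19, 19), 193)]
```

View pics/end.png

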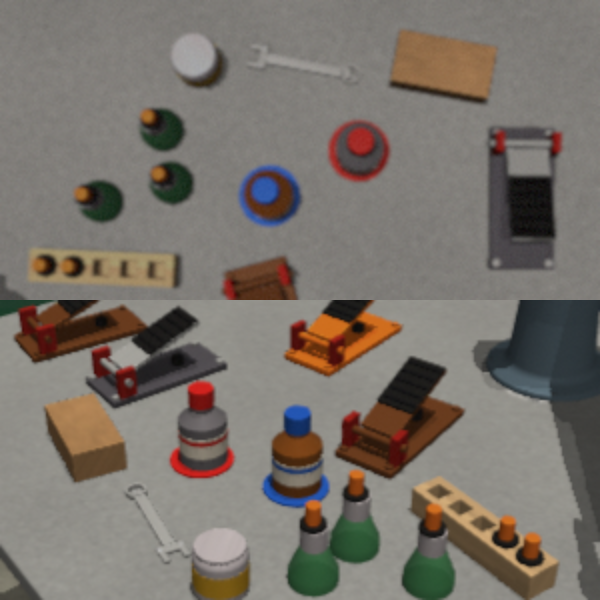

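All three flasks are closed with their collars on the rims, the bottles are centred on the discs of their own colour, the pedal is up and the things behind have not moved. Handing in.

```bash
python3 -c "
from rig import r
print(r.close_job())"
```

```text
the job is handed in; nothing more can be done
None
```

I swapped the bottles, pressed the pedal to its stop and let it come back up, stoppered all three flasks, and handed the job in at about 38 s. The last images showed everything in place; the hand-in returned no verdict.

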